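# Put three plaster figures back on their own plinths

## Robot

A 6-joint arm with a two-finger parallel gripper is mounted at the origin on the work surface. World frame = base frame: x ahead of the robot, y to its left, z up, the work surface at z = 0. Lengths are in m, angles in rad, forces in N, time in s.
With the tool pointing down it reaches from about 0.35 to 0.975 m from the base axis. Payload 4.9 kg.
Tool frame: the origin (TCP) lies at the very end of the fingers, on their centre line; the grasp point (between the pads) lies 19 mm behind it; z points along the fingers, y is the line along which they close (so a half turn about z gives the same grasp; the last joint's range is limited). The gripper opens to 85 mm and grips with 20 to 120 N. Pads are 22 mm wide; open, the fingers measure 114 mm over their backs; the gripper's body (76 mm by 85 mm) begins 54 mm behind the grasp point. The pads swing forward as they close: fully open they stand 13 mm farther back than shut.
Start: joints at [1.142, 0.053, 1.613, -0, 1.476, -0.119], TCP at [0.191, 0.595, 0.231] pointing down, gripper open.
Joint ranges: [-3.01, 3.01], [-1.01, 2.22], [0.06, 2.58], [-1.02, 4.17], [0.09, 2.62], [-3.14, 3.14]. Speed limits (rad/s): [2.57, 2.57, 3.14, 3.14, 3.14, 3.14].

## Interface

Orientations are given as a rotation vector (axis times angle).
In Python, from station import get_obs, optics, ctrl gives the robot as it stands.
- The arm moves only by the shell command python3 -m pendant 'ROWS' [FORCE]. ROWS is JSON, a list of rows, each a list of 3 entries, a list of its own where there are three numbers: the shift along the tool's x, y, z in mm, then the turn, a rotation vector about the tool's x, y, z in rad, then the opening, from 0 (shut) to 1 (fully open). A call has 1 to 12 rows; each row shifts and turns the commanded pose from where the row before left it, along the tool's axes as they then stand; what a row does not reach is not made up. A row lasts 1/12 s, in which the tool goes at most 41.7 mm and 7.16 degrees, less where a joint would pass 70% of its speed; a pose out of reach is approached as far as the arm can. A call is refused whole if a number of a shift passes 41.7 or a number of a turn 0.125, either way. A call with a gripper value outside its range is refused whole. The fingers move at their own pace and stop on an object; FORCE is the grip in N (left out, the last holds). Time passes only in rows, so rows that do not move let the fingers close. It gives the time, the measured TCP pose, the force, the opening and the grip force at its end, in the units of the state.
- get_obs(): the state, without advancing time (a new reading comes with each control period).
- optics.get_image(name): name is "scene" or "side" or "wrist"; returns the picture (480x640x3 uint8, red, green, blue); there is no depth.
- optics.camera_model(name): a dict with "fx", "fy", "cx", "cy" (pixels), "cam_to_world" (4x4, takes a point from camera to world coordinates). Camera axes: x right, y up, looking along -z (the intrinsics and any distortion apply to the point x, -y, -z); pixel columns grow to the right and rows downward; lengths in m; the calibration is good to about 2 mm. A picture is of the moment at which its call begins: read the wrist's pose just before it. camera_model takes no time and is no camera call; for the wrist camera it gives the pose at the moment of the call.
- ctrl.finish_job(): hands the job in; it is judged then, once.
The state is a dict: "t": time; "q": joint angles; "dq": joint speeds; "effort": joint torques, N m; "tool_pos": TCP position; "tool_rot": TCP orientation; "contact_force": force on the tool from outside, world axes, zero at the start; "wrist_torque": the same for the moment, N m; "opening": finger opening in m; "grip_force": force on a finger pad.
Only numpy, scipy, OpenCV 4.12 (cv2) and the standard library are available. Lean on these libraries where they do the work, as an engineer would, in place of code of your own. Each camera call takes 0.05 s, during which the arm holds its last target. There are 200 camera calls.

## Task

The three plaster figures on the restorer's bench stand on one another's wooden plinths: put each on the plinth whose shape matches its own base (round, square or oblong), upright, in the middle, and with straight base edges parallel to the plinth's. Use the empty cork mat as the free spot on the way, and never stand a figure on the paint-stained bench itself. Plaster chips easily, so do not tip or drop the figures, and leave the paint jar, the bottle and the tin where they are.

Things in the scene. Friction and masses are not known exactly. Their poses are not given: they have to be found in the camera images.
- lady: white plaster robed standing lady, 141 mm tall, on a round base 60 mm in diameter, 12 mm high. Origin: centre of the underside, z up. Grip the upright round upper body, 34 mm in diameter, 80 to 115 mm above the underside; above it only neck and a head 25 mm wide. The robe widens below to 50 mm. Looks along -x. About 0.28 kg. Starts on the square plinth
- bust: white plaster bust, 111 mm tall, on a square base 60 x 60 x 14 mm. Origin: centre of the underside, z up, x and y along the base's edges. Grip the chest across x: a block, edges rounded, 36 mm thick along x, 60 mm wide along y, 36 to 80 mm above the underside; under it a thin foot, above it a head 29 mm wide, facing -x. About 0.32 kg. Starts on the oblong plinth
- sheep: white plaster sheep on an oblong base 92 (x) x 52 (y) x 12 mm; 77 mm tall at the head, at the +x end. Origin: centre of the underside, z up. Grip the body across y: a block, edges rounded, 64 mm long along x (centred 4 mm towards -x), 32 mm thick along y, 28 to 64 mm above the underside (tufts to 68 mm). About 0.28 kg. Starts on the round plinth
- plinth_round: fixed dark wood plinth, round, flat top 110 mm in diameter, 25 mm high (a step round its foot is 118 mm in diameter). Origin: centre of the underside, on the bench; the top is 25 mm above it
- plinth_square: fixed dark wood plinth, square, flat top 104 x 104 mm with edges along its x and y, 25 mm high (step round its foot 112 mm). Origin: centre of the underside, on the bench; the top is 25 mm above it
- plinth_oblong: fixed dark wood plinth, oblong, flat top 132 mm along its x by 84 mm along its y, 25 mm high (step round its foot 140 x 92 mm). Origin: centre of the underside, on the bench; the top is 25 mm above it
- mat: fixed square cork mat, 130 x 130 mm, 10 mm thick, empty at the start: the free spot. Origin: centre of the underside, on the bench; the top is 10 mm above it
- paint_jar: bystander: small paint jar with a blue cap, 52 mm in diameter, 55 mm tall, loose. Origin: centre of the underside
- thinner_bottle: bystander: white bottle with a red cap, 54 mm in diameter, 130 mm tall, loose. Origin: centre of the underside
- primer_tin: bystander: steel tin with a paper label, 68 mm in diameter, 80 mm tall, loose. Origin: centre of the underside
Things that resemble listed ones, but are neither listed nor needed, are in the scene too. What is shaped like the lady but pink is not meant. Leave any pink look-alike of the sheep alone.

How it is judged:
By the outcome, as a careful person would: the job done as asked, in the order asked, and still so for the second after the job is handed in, with the robot touching nothing.
It also fails if it takes over 112 s, if anything falls off the work surface, if the arm or the gripper's body presses on something with over 40 N, if the wrist force passes 120 N, or if a joint passes its speed limit or range.

## Working session

There is one attempt and no reset: what is moved stays moved. The work goes in short steps, Python scripts to look and compute and a shell command to move; the robot and the scene stay as the last step left them, time stands still between calls to the robot, and variables do not carry over. Pictures are saved under pics/ and viewed, at most 14 in all, crops included, and the job is handed in when it is done.

```bash
ls; mkdir -p pics
python3 - <<'E'
from station import get_obs, optics, ctrl
import cv2
for n in("scene","side"):
    im=optics.get_image(n); cv2.imwrite(f"pics/{n}0.png",im[:,:,::-1])
    print(n,optics.camera_model(n))
print(get_obs())
E
```

```text
pics
scene {'fx': 519.7968449016225, 'fy': 519.7968449016225, 'cx': 308.1673484180321, 'cy': 236.89418679247962, 'cam_to_world': array([[ 0.70116656, -0.35916229,  0.61592849,  1.25902511],
       [ 0.71268359,  0.37867871, -0.59049516, -0.80072579],
       [-0.02115541,  0.85299759,  0.52148592,  0.74598199],
       [ 0.        ,  0.        ,  0.        ,  1.        ]])}
side {'fx': 503.7543818453471, 'fy': 503.7543818453471, 'cx': 323.07686352709453, 'cy': 246.82874818512025, 'cam_to_world': array([[ 0.85229263,  0.30669914, -0.42371324,  0.0305149 ],
       [-0.52289393,  0.52030961, -0.67517394, -0.67022951],
       [ 0.0133868 ,  0.79700285,  0.60382716,  0.65251267],
       [ 0.        ,  0.        ,  0.        ,  1.        ]])}
{'t': 0.1, 'q': array([ 1.14201322e+00,  5.33160428e-02,  1.61416517e+00,  2.87164421e-05,
        1.47600399e+00, -1.18994341e-01]), 'dq': array([ 0.00067959, -0.00142959, -0.00284319,  0.00041989, -0.00145138,
       -0.00074007]), 'effort': array([ 5.35893651e-04, -3.94903314e+01, -3.71363461e+01, -1.01285061e-04,
        3.99076205e-03,  4.21439336e-05]), 'tool_pos': array([0.19028689, 0.59473268, 0.23016527]), 'tool_rot': array([-4.84592390e-01, -3.10344608e+00,  2.84937201e-03]), 'contact_force': array([ 0.46239156,  0.08843554, -0.35902548]), 'wrist_torque': array([-0.04075211,  0.02409258,  0.02136042]), 'grip_force': 0.0, 'opening': 0.08553803390354398}
```

View pics/scene0.png

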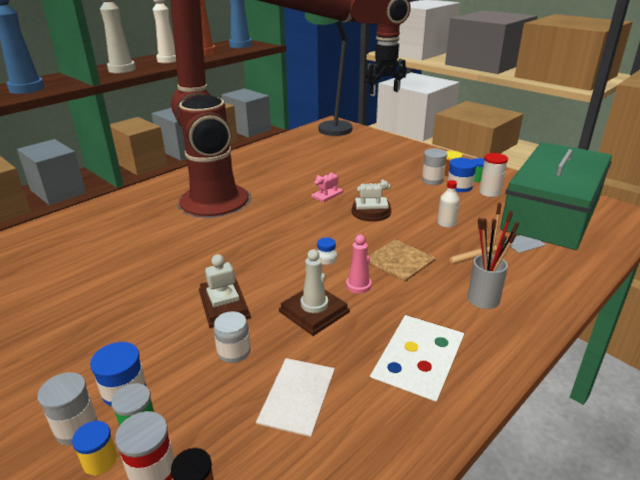

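View pics/side0.png

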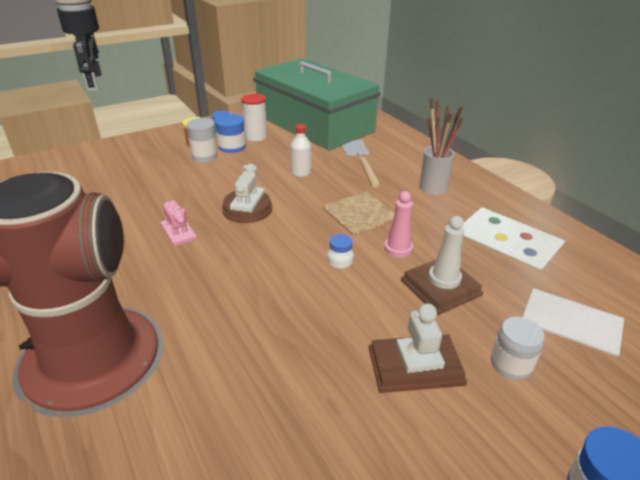

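Candidates (scene view): lady is the white one at (313,283), with a pink look-alike at (359,265). The sheep is the white one at (372,198), with a pink look-alike at (326,186). The bust at (220,283) is the only one. The mat is at (400,258), jar (326,250), bottle (448,205) and tin (232,337). The decoy jars, bottles and shelf figures stand at the edges. I choose the three white figures on dark plinths, and I'll get coarse positions plus one close crop.

```bash
cat > h.py <<'E'
import numpy as np, cv2
from scipy.spatial.transform import Rotation as R
from station import get_obs, optics, ctrl
def ray(m,u,v):
    T=m["cam_to_world"]; d=T[:3,:3]@np.array([(u-m["cx"])/m["fx"],-(v-m["cy"])/m["fy"],-1.0]); return T[:3,3],d/np.linalg.norm(d)
def onz(m,u,v,z):
    o,d=ray(m,u,v); return o+d*(z-o[2])/d[2]
def proj(m,p):
    T=m["cam_to_world"]; c=T[:3,:3].T@(np.asarray(p,float)-T[:3,3]); return np.array([m["cx"]-m["fx"]*c[0]/c[2], m["cy"]+m["fy"]*c[1]/c[2]])
def go(p,yaw=None,o=None):
    """remaining shift (tool axes, mm) to world TCP p, and the turn about tool z making tool y lie along world angle yaw (mod pi)"""
    o=o or get_obs(); r=R.from_rotvec(o["tool_rot"]); M=r.as_matrix()
    s=M.T@(np.asarray(p)-o["tool_pos"])*1000
    print("t %.2f pos %s shift %s"%(o["t"],np.round(o["tool_pos"]*1000,1),np.round(s,1)),"tilt",np.round(M[:2,2],4))
    y=np.arctan2(M[1,1],M[0,1]); print("tool-y yaw %.4f"%y,"q6 %.2f"%o["q"][5])
    if yaw is not None: print("turn z %.4f"%(-((yaw-y+np.pi/2)%np.pi-np.pi/2)))
E
python3 - <<'E'
from h import *
s=optics.camera_model("scene"); d=optics.camera_model("side")
for n,a,b,z in [("lady",(314,305),(446,282),.03),("bust",(222,299),(420,360),.03),("sheep",(371,206),(247,204),.03),("mat",(401,259),(361,212),.01),("jar",(326,258),(341,261),0),("bottle",(448,222),(301,172),0),("tin",(233,352),(516,370),0),("pinklady",(359,288),(399,250),.0),("pinksheep",(326,195),(178,234),0)]:
    print(n,np.round(onz(s,*a,z)[:2],3),np.round(onz(d,*b,z)[:2],3))
w=optics.camera_model("wrist"); o=get_obs(); M=R.from_rotvec(o["tool_rot"]).as_matrix()
print("cam in tool",M.T@(w["cam_to_world"][:3,3]-o["tool_pos"]),(M.T@w["cam_to_world"][:3,:3]).round(3),w["fx"],w["cx"],w["cy"],w.keys())
i=cv2.imread("pics/scene0.png")[170:370,180:480]; cv2.imwrite("pics/crop.png",cv2.resize(i,None,fx=2.6,fy=2.6))
E
```

```text
lady [ 0.625 -0.18 ] [ 0.609 -0.185]
bust [ 0.463 -0.307] [ 0.444 -0.305]
sheep [0.423 0.257] [0.402 0.253]
mat [0.636 0.119] [0.628 0.118]
jar [0.486 0.002] [ 0.495 -0.001]
bottle [0.61  0.376] [0.61  0.371]
tin [ 0.586 -0.375] [ 0.586 -0.384]
pinklady [ 0.63  -0.036] [ 0.622 -0.032]
pinksheep [0.238 0.261] [0.237 0.262]
cam in tool [ 0.07582611 -0.00066232 -0.14415123] [[ 0.     0.955  0.295]
 [ 1.    -0.     0.   ]
 [ 0.     0.295 -0.955]] 373.10879643543757 319.2522045215572 234.5883479818715 dict_keys(['fx', 'fy', 'cx', 'cy', 'cam_to_world'])
```

View pics/crop.png

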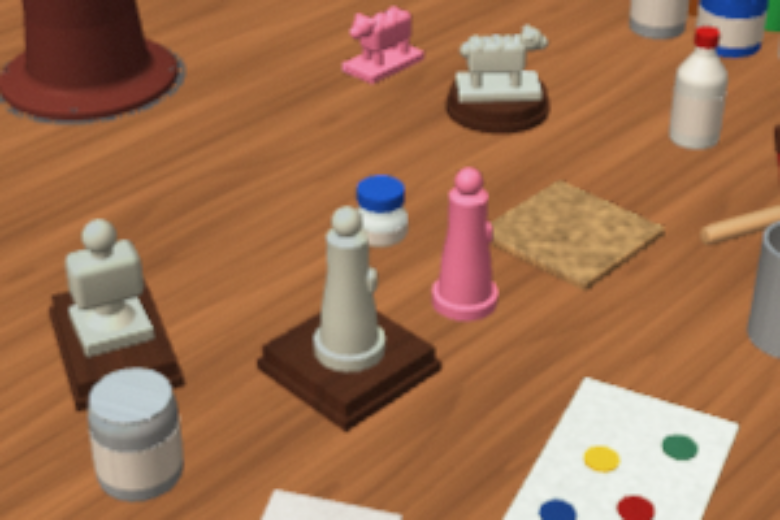

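The crop confirms it. The white lady stands on the square plinth, the white bust on the oblong one and the white sheep on the round one, and the pink copies stand on the bench. Next I take close looks with the wrist camera from above, sheep and mat first.

```bash
python3 -m pendant '[[[-20,-16,-8],[0,0,0],1],[[-32,-25,-9],[0,0,0],1],[[-32,-25,-9],[0,0,0],1],[[-32,-25,-9],[0,0,0],1],[[-32,-25,-9],[0,0,0],1],[[-32,-25,-9],[0,0,0],1],[[-32,-25,-9],[0,0,0],1],[[-32,-25,-9],[0,0,0],1],[[-32,-25,-9],[0,0,0],1],[[-32,-25,-9],[0,0,0],1],[[-32,-25,-9],[0,0,0],1],[[-16,-12,-4],[0,0,0],1]]'; python3 -m pendant '[[[-10,-8,0],[0,0,0],1],[[0,0,0],[0,0,0],1],[[0,0,0],[0,0,0],1],[[0,0,0],[0,0,0],1]]'
python3 - <<'E'
from h import *
import pickle
m=optics.camera_model("wrist"); im=optics.get_image("wrist")[:,:,::-1]; cv2.imwrite("pics/wB.png",im); pickle.dump(m,open("wB.pkl","wb"))
go([.53,-.2,.33])
E
```

```text
t: 1.1
tool_pos: [0.4467, 0.2186, 0.3343]
tool_rot: [0.49, 3.101, -0.001]
contact_force: [0.9, -0.1, 0.2]
opening: 0.0857
grip_force: 0.0
t: 1.43
tool_pos: [0.4511, 0.2121, 0.3324]
tool_rot: [-0.482, -3.103, 0.0]
contact_force: [0.4, 0.5, -0.4]
opening: 0.0853
grip_force: 0.0
t 1.48 pos [451.  212.3 332.6] shift [-200.2 -369.     2.4] tilt [-0.0013  0.0001]
tool-y yaw 1.2630 q6 -0.97
```

View pics/wB.png

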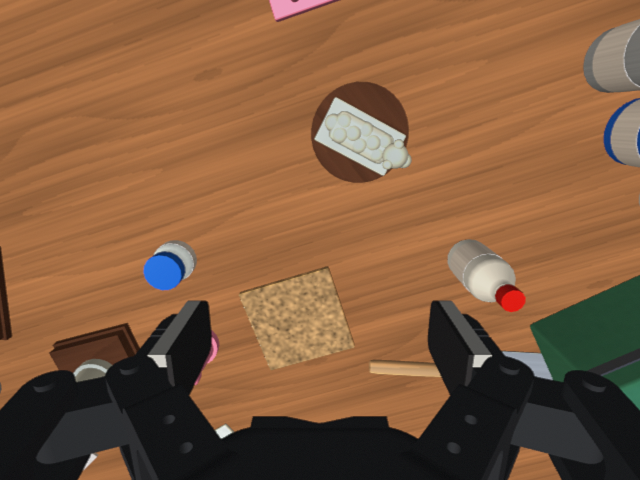

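The picture shows the sheep on the round plinth at (360,132), head at (400,157), the mat at (297,317), and the jar and bottle clear of both. Now the second view.

```bash
python3 -m pendant '[[[-12,-20,0],[0,0,0],1],[[-18,-34,0],[0,0,0],1],[[-18,-34,0],[0,0,0],1],[[-18,-34,0],[0,0,0],1],[[-18,-34,0],[0,0,0],1],[[-18,-34,0],[0,0,0],1],[[-18,-34,0],[0,0,0],1],[[-18,-34,0],[0,0,0],1],[[-18,-34,0],[0,0,0],1],[[-18,-34,0],[0,0,0],1],[[-18,-34,0],[0,0,0],1],[[-10,-16,0],[0,0,0],1]]' >/dev/null; python3 -m pendant '[[[0,0,0],[0,0,0],1],[[0,0,0],[0,0,0],1],[[0,0,0],[0,0,0],1]]'
python3 - <<'E'
from h import *
import pickle
m=optics.camera_model("wrist"); im=optics.get_image("wrist")[:,:,::-1]; cv2.imwrite("pics/wA.png",im); pickle.dump(m,open("wA.pkl","wb"))
go([.53,-.2,.33])
E
```

```text
t: 2.73
tool_pos: [0.5299, -0.2069, 0.333]
tool_rot: [-0.482, -3.104, -0.001]
contact_force: [0.3, 0.7, 0.2]
opening: 0.0853
grip_force: 0.0
t 2.78 pos [ 529.9 -206.7  333.3] shift [1.9 6.4 3.3] tilt [-0.      0.0004]
tool-y yaw 1.2633 q6 -1.77
```

View pics/wA.png

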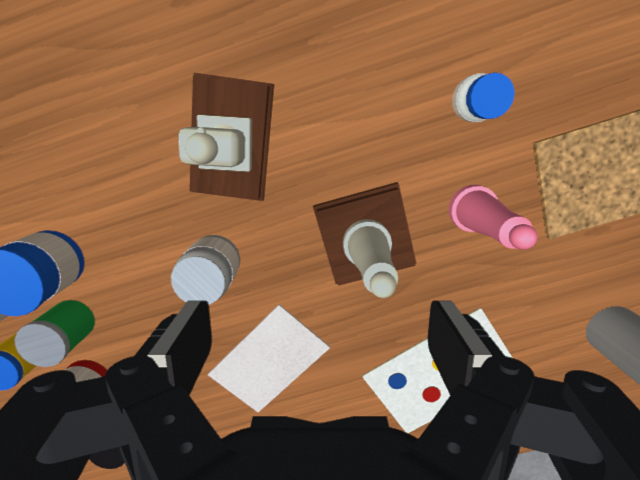

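The picture shows the bust on the oblong plinth at (230,137), head at (200,148), the lady on the square plinth at (365,235), with the base at (367,243) and head at (380,280), the pink lady at (490,215) and the tin at (205,270). Now I'll fit the outlines.

Run:
```python
from h import *
A=cv2.imread("pics/wA.png");B=cv2.imread("pics/wB.png")
print("oblong row190",A[190,184:274].sum(1).tolist())
print("oblong row185 px",A[185,[210,240,262,268]].tolist())
print("square",A[270,[340,350]].tolist(),"row240",A[240,312:345].sum(1).tolist(), A[240,395:425].sum(1).tolist())
print("col 340 top", A[185:225,340].sum(1).tolist())
print("round col360",B[74:96,360].sum(1).tolist(),B[165:190,360].sum(1).tolist())
print("white",A[128,240].tolist(),B[138,322].tolist(),A[225,352].tolist())
```

```text
oblong row190 [331, 334, 332, 335, 323, 276, 194, 186, 191, 190, 187, 183, 184, 176, 169, 167, 168, 165, 173, 172, 176, 177, 183, 187, 178, 171, 173, 174, 180, 186, 188, 189, 191, 192, 191, 186, 196, 196, 189, 181, 180, 178, 184, 189, 191, 186, 186, 182, 180, 179, 182, 185, 184, 186, 188, 186, 182, 177, 183, 187, 184, 188, 185, 186, 176, 179, 177, 178, 173, 175, 170, 174, 175, 177, 161, 107, 125, 170, 167, 147, 181, 303, 315, 308, 310, 314, 315, 317, 319, 318]
oblong row185 px [[37, 55, 89], [37, 54, 89], [35, 51, 83], [65, 105, 158]]
square [[38, 55, 92], [36, 54, 90]] row240 [324, 326, 322, 316, 315, 309, 311, 311, 314, 316, 285, 191, 177, 176, 176, 177, 174, 178, 182, 181, 184, 179, 181, 185, 186, 184, 183, 180, 180, 185, 218, 352, 508] [182, 185, 182, 181, 183, 184, 179, 181, 179, 179, 178, 178, 175, 177, 179, 199, 269, 331, 342, 342, 344, 348, 346, 345, 342, 342, 343, 343, 342, 341]
col 340 top [313, 329, 341, 341, 338, 341, 343, 349, 350, 352, 357, 347, 241, 118, 137, 171, 170, 141, 92, 91, 144, 169, 165, 163, 165, 168, 165, 165, 172, 174, 176, 179, 178, 177, 179, 175, 177, 177, 179, 182]
round col360 [351, 356, 353, 342, 337, 325, 311, 269, 185, 172, 175, 176, 180, 178, 176, 181, 180, 181, 187, 187, 184, 185] [179, 172, 175, 175, 174, 169, 169, 170, 166, 166, 166, 172, 180, 188, 193, 186, 192, 233, 341, 370, 370, 370, 374, 383, 385]
white [192, 196, 189] [202, 207, 198] [101, 116, 121]
```

```bash
cat > fit.py <<'E'
from h import *
import pickle
def comp(mask,seed):
    n,l,st,c=cv2.connectedComponentsWithStats(mask.astype(np.uint8),connectivity=4)
    x,y=seed; w=l[y-25:y+26,x-25:x+26]; k=np.bincount(w[w>0]).argmax()
    return (l==k).astype(np.uint8)
def world(mask,m,z):
    c=max(cv2.findContours(mask,cv2.RETR_EXTERNAL,cv2.CHAIN_APPROX_NONE)[0],key=cv2.contourArea)
    h=cv2.convexHull(c)[:,0].astype(float)
    return np.array([onz(m,u,v,z)[:2] for u,v in h],np.float32)*1000
def rect(p):
    r=cv2.minAreaRect(p.astype(np.float32)); return np.round(r[0],1),np.round(r[1],1),round(r[2],2)
def dark(A):
    s=A.astype(int).sum(2); k=((s>150)&(s<245)&(A[:,:,2]<115)&(A[:,:,2]>A[:,:,0]*1.6)).astype(np.uint8)
    return cv2.morphologyEx(k,cv2.MORPH_OPEN,np.ones((3,3),np.uint8))
E
python3 - <<'E'
from fit import *
A=cv2.imread("pics/wA.png");B=cv2.imread("pics/wB.png"); a=pickle.load(open("wA.pkl","rb"));b=pickle.load(open("wB.pkl","rb"))
print("oblong",rect(world(comp(dark(A),(230,190)),a,.025)))
print("square",rect(world(comp(dark(A),(345,260)),a,.025)))
p=world(comp(dark(B),(345,165)),b,.025); print("round",cv2.fitEllipse(p),cv2.minEnclosingCircle(p))
hs=cv2.cvtColor(B,cv2.COLOR_BGR2HSV)
k=((hs[:,:,1]>80)&(hs[:,:,2]>140)&(B[:,:,0]>75)&(abs(hs[:,:,0].astype(int)-18)<5)).astype(np.uint8);k=cv2.morphologyEx(k,cv2.MORPH_CLOSE,np.ones((5,5)));k=cv2.morphologyEx(k,cv2.MORPH_OPEN,np.ones((5,5)))
print("mat",rect(world(comp(k,(297,317)),b,.010)))
print("sheepbase corners",[np.round(onz(b,*q,.037)[:2]*1000,1).tolist() for q in [(333,97),(405,136),(387,176),(315,139)]])
c=[cv2.resize(I[y:y+90,x:x+90],(390,390),interpolation=cv2.INTER_CUBIC) for I,x,y in((A,170,95),(B,315,85))]
cv2.imwrite("pics/bases.png",np.hstack(c))
E
```

```text
oblong (array([ 445.4, -294.8]), array([ 83.7, 135.8]), 64.9)
square (array([ 614.1, -171.4]), array([108.2, 103.5]), 88.17)
round ((432.763427734375, 248.1108856201172), (39.484718322753906, 87.19792175292969), 134.1457977294922) ((430.6060791015625, 251.1180419921875), 45.84255599975586)
mat (array([627.7, 122.3]), array([130. , 130.5]), 0.28)
sheepbase corners [[360.3, 256.1], [425.1, 322.0], [463.0, 291.0], [397.2, 223.2]]
```

View pics/bases.png

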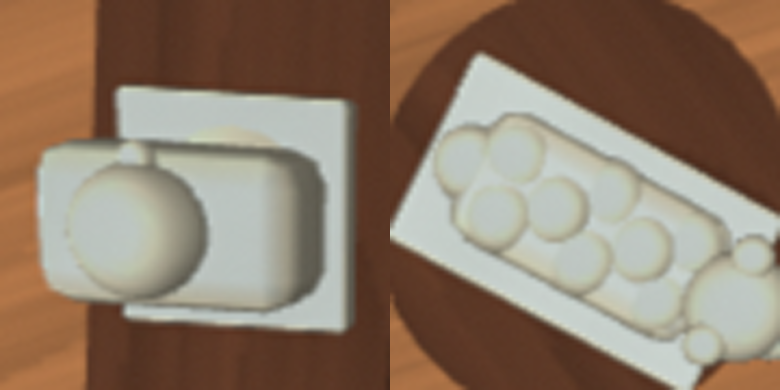

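The oblong, square and mat fits are consistent: the extra 4 mm is the foot step showing equally at both ends. Next come the round plinth and the figure bases.

```bash
cat >> fit.py <<'E'
def edge(im,p0,p1,w=5):
    """sub-pixel line of steepest gradient near segment p0-p1"""
    g=cv2.GaussianBlur(im,(3,3),0).astype(np.float32).sum(2); p0=np.array(p0,float);p1=np.array(p1,float)
    d=(p1-p0)/np.linalg.norm(p1-p0); n=np.array([-d[1],d[0]]); s=np.arange(-w,w+.01,.25); out=[]
    for t in np.linspace(0,1,25):
        q=(p0+t*(p1-p0))[None]+s[:,None]*n
        v=cv2.remap(g,q[:,0].astype(np.float32)[None],q[:,1].astype(np.float32)[None],cv2.INTER_LINEAR)[0]
        out.append(q[np.abs(np.gradient(v)).argmax()])
    vx,vy,x,y=cv2.fitLine(np.array(out,np.float32),cv2.DIST_HUBER,0,.01,.01)[:,0]
    return (x-20*vx,y-20*vy),(x+20*vx,y+20*vy)
def wline(im,m,p0,p1,z,w=5):
    a,b=[onz(m,*q,z)[:2]*1000 for q in edge(im,p0,p1,w)]
    return (a+b)/2,np.degrees(np.arctan2(*(b-a)[::-1]))%180
E
python3 - <<'E'
from fit import *
A=cv2.imread("pics/wA.png");B=cv2.imread("pics/wB.png"); a=pickle.load(open("wA.pkl","rb"));b=pickle.load(open("wB.pkl","rb"))
k=np.zeros(B.shape[:2],np.uint8); k[70:195,300:420]=dark(B)[70:195,300:420]; p=world(cv2.dilate(k,np.ones((1,1)))if 0 else cv2.morphologyEx(k,cv2.MORPH_CLOSE,np.ones((25,25))),b,.025)
print("round",cv2.fitEllipse(p),cv2.minEnclosingCircle(p))
f=lambda o:(lambda x,y:(170+x/4.333,95+y/4.333)) if o=="A" else (lambda x,y:(315+(x-390)/4.333,85+y/4.333))
P=f("A"); Q=f("B")
print("bust")
for n,s,e,z in [("top",(150,90),(320,100),.039),("bot",(160,322),(320,330),.039),("right",(355,130),(349,310),.025),("leftTop",(118,95),(119,135),.039)]:
    q,an=wline(A,a,P(*s),P(*e),z,4 if n!="leftTop" else 2); print(n,q.round(1),an.round(2))
print("sheep")
for n,s,e,z in [("ne",(495,62),(740,195),.037),("nw",(470,70),(400,215),.037),("sw",(410,245),(640,375),.037)]:
    q,an=wline(B,b,Q(*s),Q(*e),z); print(n,q.round(1),an.round(2))
print(a["cam_to_world"][:3,3],b["cam_to_world"][:3,3])
# lady base: bright ring, ellipse
s=A.astype(int).sum(2); k=np.zeros(s.shape,np.uint8); k[210:285,335:402]=(s[210:285,335:402]>270)&(A[210:285,335:402,0]>70)
h=cv2.convexHull(max(cv2.findContours(k,0,1)[0],key=cv2.contourArea))[:,0]; h=np.array([x for x in h if x[1]<262])
w=np.array([onz(a,u,v,.037)[:2] for u,v in h],float)*1000
from scipy.optimize import least_squares
r=least_squares(lambda c:np.hypot(*(w-c[:2]).T)-c[2],[617,-182,30],loss="soft_l1"); print("lady",r.x,len(w),abs(r.fun).max())
hd=k.copy(); print("lady head via (380,281) at z=.154:",onz(a,380,281,.154))
E
```

```text
round ((407.6523132324219, 274.13092041015625), (113.30245971679688, 113.49752807617188), 50.51249694824219) ((407.6958312988281, 274.2210388183594), 56.92119598388672)
bust
top [ 421.8 -284.7] 68.57
bot [ 479.7 -300. ] 68.75
right [ 463.1 -272.9] 159.02
leftTop [ 418.1 -316.7] 159.15
sheep
ne [386.  284.3] 45.45
nw [379.  239.3] 135.48
sw [433.5 258.6] 45.14
[ 0.45744739 -0.18460674  0.47721481] [0.37887599 0.23452461 0.4766927 ]
lady [ 614.9944524 -173.1530817   30.357543 ] 14 0.8461677220418551
lady head via (380,281) at z=.154: [ 0.61343934 -0.17397478  0.154     ]
```

Poses (mm):

| Item | Centre | Angle |
|---|---|---|
| lady | (615,-173) | round |
| bust | (449.2,-296.3) | x at -21.3° |
| sheep | (410.8,272.5) | x at 45.3° |
| round plinth | (408.8,275.5) | round |
| square plinth | (614.1,-170.8) | -1.8° |
| oblong plinth | (446.6,-295.4) | -25.1° |
| mat | (627.7,122.3) | 0.3° |

The lady goes to the mat first. I turn the grip to -45°, across her front.

```bash
python3 -m pendant '[[[0,0,0],[0,0,0.12],1],[[0,0,0],[0,0,0.12],1],[[0,0,0],[0,0,0.12],1],[[0,0,0],[0,0,0.12],1],[[0,0,0],[0,0,0.12],1],[[0,0,0],[0,0,0.12],1],[[0,0,0],[0,0,0.12],1],[[0,0,0],[0,0,0.12],1],[[0,0,0],[0,0,0.12],1],[[0,0,0],[0,0,0.12],1],[[0,0,0],[0,0,0.12],1],[[0,0,0],[0,0,0.12],1]]'>/dev/null; python3 -m pendant '[[[0,0,0],[0,0,0.12],1],[[0,0,0],[0,0,0.12],1],[[0,0,0],[0,0,0.12],1],[[0,0,0],[0,0,0.12],1],[[0,0,0],[0,0,0.12],1],[[0,0,0],[0,0,0],1],[[0,0,0],[0,0,0],1]]'; python3 -c "
from h import *
go([.615,-.173,.24],np.radians(-45))"
```

```text
t: 4.37
tool_pos: [0.5298, -0.2071, 0.3336]
tool_rot: [2.895, 1.219, 0.001]
contact_force: [-0.2, 0.5, -0.3]
opening: 0.0855
grip_force: 0.0
t 4.37 pos [ 529.8 -207.1  333.6] shift [83.9 37.1 93.6] tilt [ 0.0004 -0.0001]
tool-y yaw -0.7740 q6 0.27
turn z 0.0114
```

```bash
python3 -m pendant '[[[21,9.3,10],[0,0,0.011],1],[[21,9.3,25],[0,0,0],1],[[21,9.3,30],[0,0,0],1],[[21,9.2,28],[0,0,0],1],[[0,0,0],[0,0,0],1],[[0,0,0],[0,0,0],1],[[0,0,0],[0,0,0],1]]'; python3 -c "
from h import *
go([.615,-.173,.103],np.radians(-45))
cv2.imwrite('pics/h1.png',optics.get_image('wrist')[:,:,::-1])"
```

```text
t: 4.95
tool_pos: [0.6155, -0.1752, 0.2413]
tool_rot: [2.903, 1.198, 0.001]
contact_force: [0.1, -0.5, 0.1]
opening: 0.0855
grip_force: 0.0
t 4.95 pos [ 615.5 -175.2  241.3] shift [  1.2  -2.1 138.3] tilt [ 0.0008 -0.0007]
tool-y yaw -0.7879 q6 0.39
turn z -0.0025
```

View pics/h1.png

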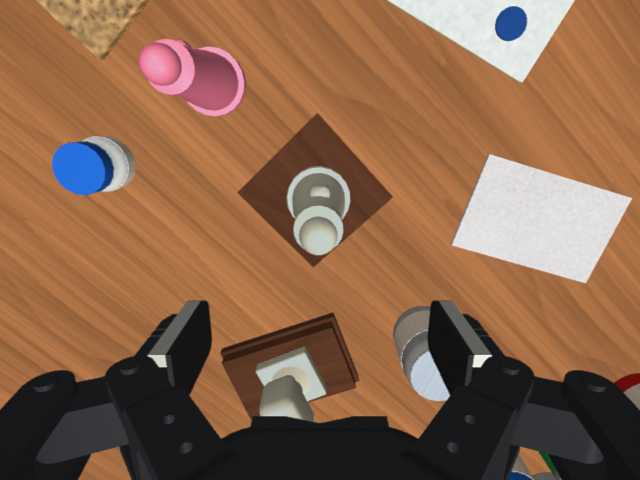

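The view shows the lady between the fingers (base at (318,197)) with her hand bump at the top, perpendicular to the closing line. I descend and grip.

```bash
python3 -m pendant '[[[1,-2,20],[0,0,0],1],[[0,0,32],[0,0,0],1],[[0,0,32],[0,0,0],1],[[0,0,28],[0,0,0],1],[[0,0,16],[0,0,0],1],[[0,0,8],[0,0,0],1],[[0,0,2],[0,0,0],1],[[0,0,0],[0,0,0],1]]' ; python3 -m pendant '[[[0,0,0],[0,0,0],0.3],[[0,0,0],[0,0,0],0.3],[[0,0,0],[0,0,0],0.3],[[0,0,0],[0,0,0],0.3],[[0,0,0],[0,0,0],0.3],[[0,0,0],[0,0,0],0.3],[[0,0,0],[0,0,0],0.3],[[0,0,0],[0,0,0],0.3]]' 40; python3 -c "
from h import *
go([.615,-.173,.103],np.radians(-45))"
```

```text
t: 5.67
tool_pos: [0.6154, -0.174, 0.1042]
tool_rot: [2.904, 1.195, 0.003]
contact_force: [0.6, -0.2, 0.9]
opening: 0.0858
grip_force: 0.0
t: 6.33
tool_pos: [0.6154, -0.1737, 0.1035]
tool_rot: [2.904, 1.195, 0.002]
contact_force: [0.8, -1.1, 4.6]
opening: 0.0334
grip_force: 40.2
t 6.33 pos [ 615.4 -173.7  103.5] shift [ 0.2 -0.8  0.5] tilt [ 0.0019 -0.0009]
tool-y yaw -0.7900 q6 0.40
turn z -0.0046
```

```bash
python3 -m pendant '[[[0,0,-4],[0,0,0],0.3],[[0,0,-10],[0,0,0],0.3],[[0,0,-20],[0,0,0],0.3],[[0,0,-28],[0,0,0],0.3],[[0,0,-30],[0,0,0],0.3],[[0,0,-30],[0,0,0],0.3],[[0,0,-30],[0,0,0],0.3],[[0,0,-20],[0,0,0],0.3],[[0,0,-8],[0,0,0],0.3],[[0,0,0],[0,0,0],0.3],[[0,0,0],[0,0,0],0.3]]' ; python3 -c "
from h import *
go([.6277,.1223,.28],np.radians(-45))"
```

```text
t: 7.25
tool_pos: [0.6141, -0.173, 0.2809]
tool_rot: [-2.904, -1.195, 0.002]
contact_force: [-0.1, 0.1, -2.6]
opening: 0.0334
grip_force: 40.1
t 7.25 pos [ 614.1 -173.   280.9] shift [ 217.5 -200.2    1.1] tilt [-0.0018  0.0008]
tool-y yaw -0.7899 q6 0.40
turn z -0.0045
```

```bash
python3 -m pendant '[[[6,-5.5,0],[0,0,0],0.3],[[14,-13,0],[0,0,0],0.3],[[22,-20.3,0],[0,0,0],0.3],[[25,-23,0],[0,0,0],0.3],[[25,-23,0],[0,0,0],0.3],[[25,-23,0],[0,0,0],0.3],[[25,-23,0],[0,0,0],0.3],[[25,-23,0],[0,0,0],0.3],[[22,-20.3,0],[0,0,0],0.3],[[16,-15,0],[0,0,0],0.3],[[8,-7,0],[0,0,0],0.3],[[4,-3.6,0],[0,0,0],0.3]]' >/dev/null; python3 -m pendant '[[[0,0,20],[0,0,0],0.3],[[0,0,30],[0,0,0],0.3],[[0,0,33],[0,0,0],0.3],[[0,0,33],[0,0,0],0.3],[[0,0,25],[0,0,0],0.3],[[0,0,18],[0,0,0],0.3],[[0,0,10],[0,0,0],0.3],[[0,0,0],[0,0,0],0.3],[[0,0,0],[0,0,0],0.3]]'; python3 -c "
from h import *
go([.6277,.1223,.0885],np.radians(-45))"
```

```text
t: 9.0
tool_pos: [0.6282, 0.1206, 0.1131]
tool_rot: [-2.906, -1.194, 0.001]
contact_force: [-0.1, 0.6, -2.5]
opening: 0.0331
grip_force: 40.1
t 9.00 pos [628.2 120.6 113.1] shift [ 0.8 -1.5 24.6] tilt [-0.0008 -0.0003]
tool-y yaw -0.7909 q6 0.86
turn z -0.0055
```

```bash
python3 -m pendant '[[[0,0,8],[0,0,0],0.3],[[0,0,7],[0,0,0],0.3],[[0,0,4],[0,0,0],0.3],[[0,0,2],[0,0,0],0.3],[[0,0,2],[0,0,0],0.3],[[0,0,1],[0,0,0],0.3],[[0,0,0],[0,0,0],0.3],[[0,0,0],[0,0,0],0.3]]'; python3 -c "
from h import *
go([.6277,.1223,.0885],np.radians(-45))"
```

```text
t: 9.67
tool_pos: [0.6284, 0.1214, 0.0895]
tool_rot: [2.905, 1.196, 0.0]
contact_force: [-0.3, 0.4, -1.5]
opening: 0.0326
grip_force: 40.1
t 9.67 pos [628.4 121.4  89.5] shift [ 0.2 -1.2  1. ] tilt [0.0003 0.    ]
tool-y yaw -0.7899 q6 0.86
turn z -0.0045
```

```bash
python3 -m pendant '[[[0,0,0.7],[0,0,0],0.3],[[0,0,0.7],[0,0,0],0.3],[[0,0,0],[0,0,0],0.3],[[0,0,0],[0,0,0],0.3]]'; python3 -m pendant '[[[0,0,0.5],[0,0,0],0.3],[[0,0,0],[0,0,0],0.36],[[0,0,0],[0,0,0],0.42],[[0,0,0],[0,0,0],0.5],[[0,0,0],[0,0,0],0.65],[[0,0,0],[0,0,0],1],[[0,0,0],[0,0,0],1],[[0,0,0],[0,0,0],1],[[0,0,0],[0,0,0],1]]'
```

```text
t: 10.0
tool_pos: [0.6286, 0.1214, 0.0885]
tool_rot: [2.905, 1.195, 0.001]
contact_force: [0.0, 0.5, -0.1]
opening: 0.0329
grip_force: 40.3
t: 10.75
tool_pos: [0.6282, 0.1213, 0.0873]
tool_rot: [-2.905, -1.196, 0.0]
contact_force: [0.2, -1.1, 0.0]
opening: 0.0856
grip_force: 0.0
```

```bash
python3 -m pendant '[[[0,0,-15],[0,0,0],1],[[0,0,-30],[0,0,0],1],[[0,0,-38],[0,0,0],1],[[0,0,-38],[0,0,0],1],[[0,0,-38],[0,0,0],1],[[0,0,-20],[0,0,0],1],[[0,0,0],[0,0,0],1],[[0,0,0],[0,0,0],1]]'; python3 -c "
from h import *
cv2.imwrite('pics/m1.png',optics.get_image('wrist')[:,:,::-1])
go([.4492,-.2963,.25],np.radians(-21.3))"
```

```text
t: 11.42
tool_pos: [0.6292, 0.1214, 0.27]
tool_rot: [2.904, 1.195, 0.008]
contact_force: [-0.2, 0.4, -0.5]
opening: 0.0853
grip_force: 0.0
t 11.47 pos [628.2 121.3 267.2] shift [-421.1  170.6   17. ] tilt [0.001  0.0001]
tool-y yaw -0.7900 q6 0.86
turn z -0.4182
```

View pics/m1.png

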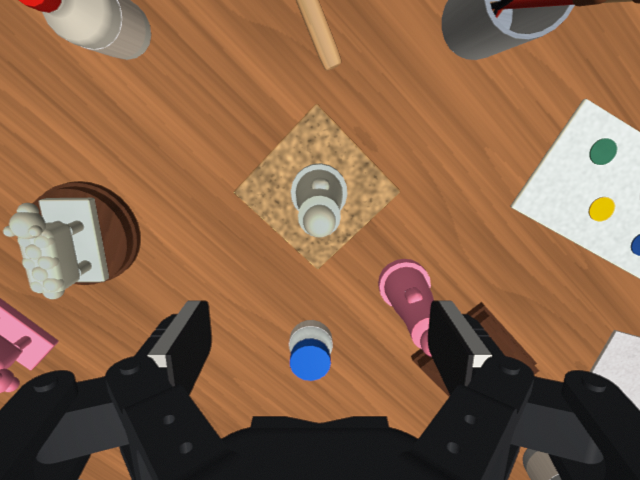

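The lady stands upright in the middle of the mat (base at (318,193)). On to the bust.

```bash
python3 -m pendant '[[[-20,8,0],[0,0,0],1],[[-36,14.6,0],[0,0,0],1],[[-38,15.4,0],[0,0,0],1],[[-38,15.4,0],[0,0,0],1],[[-38,15.4,0],[0,0,0],1],[[-38,15.4,0],[0,0,0],1],[[-38,15.4,0],[0,0,0],1],[[-38,15.4,0],[0,0,0],1],[[-38,15.4,0],[0,0,0],1],[[-38,15.4,0],[0,0,0],1],[[-38,15.4,5],[0,0,0],1],[[-22,9,10],[0,0,0],1]]'>/dev/null; python3 -m pendant '[[[0,0,0],[0,0,-0.1045],1],[[0,0,0],[0,0,-0.1045],1],[[0,0,0],[0,0,-0.1045],1],[[0,0,0],[0,0,-0.1045],1],[[0,0,0],[0,0,0],1],[[0,0,0],[0,0,0],1]]'; python3 -c "
from h import *
go([.4492,-.2963,.25],np.radians(-21.3))"
```

```text
t: 12.97
tool_pos: [0.449, -0.2946, 0.2494]
tool_rot: [-2.594, -1.767, 0.001]
contact_force: [-0.3, 0.4, -0.3]
opening: 0.0853
grip_force: 0.0
t 12.97 pos [ 449.  -294.6  249.4] shift [-1.5  0.8 -0.6] tilt [-0.0027  0.0022]
tool-y yaw -0.3747 q6 -0.34
turn z -0.0029
```

```bash
python3 -m pendant '[[[-1.5,0.8,15],[0,0,-0.003],1],[[0,0,30],[0,0,0],1],[[0,0,35],[0,0,0],1],[[0,0,35],[0,0,0],1],[[0,0,30],[0,0,0],1],[[0,0,18],[0,0,0],1],[[0,0,10],[0,0,0],1],[[0,0,6],[0,0,0],1],[[0,0,0],[0,0,0],1],[[0,0,0],[0,0,0],1]]' ; python3 -c "
from h import *
go([.4492,-.2963,.069],np.radians(-21.3))"
```

```text
t: 13.8
tool_pos: [0.4505, -0.2974, 0.0735]
tool_rot: [2.591, 1.775, 0.001]
contact_force: [-1.0, -0.5, 0.9]
opening: 0.0854
grip_force: 0.0
t 13.80 pos [ 450.5 -297.4   73.5] shift [ 0.5 -1.7  4.5] tilt [ 0.0012 -0.001 ]
tool-y yaw -0.3696 q6 -0.35
turn z 0.0022
```

```bash
python3 -m pendant '[[[0,-1,3.5],[0,0,0.002],1],[[0,0,0],[0,0,0],0.6],[[0,0,0],[0,0,0],0.45],[[0,0,0],[0,0,0],0.33],[[0,0,0],[0,0,0],0.33],[[0,0,0],[0,0,0],0.33],[[0,0,0],[0,0,0],0.33],[[0,0,0],[0,0,0],0.33]]' 45; python3 -m pendant '[[[0,0,-3],[0,0,0],0.33],[[0,0,-8],[0,0,0],0.33],[[0,0,-16],[0,0,0],0.33],[[0,0,-25],[0,0,0],0.33],[[0,0,-30],[0,0,0],0.33],[[0,0,-30],[0,0,0],0.33],[[0,0,-20],[0,0,0],0.33],[[0,0,-8],[0,0,0],0.33],[[0,0,0],[0,0,0],0.33],[[0,0,0],[0,0,0],0.33]]' ; python3 -c "
from h import *
go([.6141,-.1708,.20],np.radians(-1.8))"
```

```text
t: 14.47
tool_pos: [0.4495, -0.2969, 0.0695]
tool_rot: [2.592, 1.773, 0.001]
contact_force: [1.5, -0.9, 1.7]
opening: 0.0354
grip_force: 45.9
t: 15.3
tool_pos: [0.4484, -0.2961, 0.2077]
tool_rot: [-2.591, -1.773, 0.001]
contact_force: [0.7, -0.2, -4.0]
opening: 0.0358
grip_force: 45.8
t 15.30 pos [ 448.4 -296.1  207.7] shift [176.8 109.1   7.6] tilt [-0.0015  0.0013]
tool-y yaw -0.3710 q6 -0.35
turn z -0.3396
```

```bash
python3 -m pendant '[[[9,5.5,0],[0,0,0],0.33],[[22,13.6,0],[0,0,0],0.33],[[30,18.5,0],[0,0,0],0.33],[[32,19.7,0],[0,0,0],0.33],[[32,19.7,0],[0,0,0],0.33],[[27,16.6,0],[0,0,0],0.33],[[17,10.6,0],[0,0,0],0.33],[[8,5,0],[0,0,0],0.33],[[0,0,0],[0,0,-0.113],0.33],[[0,0,0],[0,0,-0.113],0.33],[[0,0,0],[0,0,-0.113],0.33],[[0,0,0],[0,0,0],0.33]]'>/dev/null; python3 -m pendant '[[[0,0,10],[0,0,0],0.33],[[0,0,25],[0,0,0],0.33],[[0,0,30],[0,0,0],0.33],[[0,0,25],[0,0,0],0.33],[[0,0,12],[0,0,0],0.33],[[0,0,6],[0,0,0],0.33],[[0,0,0],[0,0,0],0.33],[[0,0,0],[0,0,0],0.33]]'; python3 -c "
from h import *
go([.6141,-.1708,.0695],np.radians(-1.8))"
```

```text
t: 16.97
tool_pos: [0.6155, -0.1715, 0.1018]
tool_rot: [2.257, 2.184, 0.001]
contact_force: [-0.0, -0.2, -3.1]
opening: 0.0355
grip_force: 45.8
t 16.97 pos [ 615.5 -171.5  101.8] shift [ 0.7 -1.5 32.3] tilt [ 0.0013 -0.0005]
tool-y yaw -0.0329 q6 -0.36
turn z -0.0015
```

```bash
python3 -m pendant '[[[0.7,-1.3,8],[0,0,-0.0015],0.33],[[0,0,10],[0,0,0],0.33],[[0,0,6],[0,0,0],0.33],[[0,0,3],[0,0,0],0.33],[[0,0,2],[0,0,0],0.33],[[0,0,1.5],[0,0,0],0.33],[[0,0,0],[0,0,0],0.33],[[0,0,0],[0,0,0],0.33]]'; python3 -c "
from h import *
go([.6141,-.1708,.0695],np.radians(-1.8))"
```

```text
t: 17.63
tool_pos: [0.6138, -0.1705, 0.0706]
tool_rot: [2.255, 2.187, 0.0]
contact_force: [0.5, -0.1, -4.6]
opening: 0.0353
grip_force: 46.0
t 17.63 pos [ 613.8 -170.5   70.6] shift [-0.3  0.3  1.1] tilt [ 0.0003 -0.0001]
tool-y yaw -0.0305 q6 -0.36
turn z 0.0009
```

```bash
python3 -m pendant '[[[0,0,0.6],[0,0,0],0.33],[[0,0,0.6],[0,0,0],0.33],[[0,0,0.4],[0,0,0],0.33],[[0,0,0],[0,0,0],0.33],[[0,0,0],[0,0,0],0.33]]'; python3 -m pendant '[[[0,0,0],[0,0,0],0.38],[[0,0,0],[0,0,0],0.44],[[0,0,0],[0,0,0],0.52],[[0,0,0],[0,0,0],0.7],[[0,0,0],[0,0,0],1],[[0,0,0],[0,0,0],1],[[0,0,0],[0,0,0],1],[[0,0,0],[0,0,0],1]]';python3 -m pendant '[[[0,0,-10],[0,0,0],1],[[0,0,-25],[0,0,0],1],[[0,0,-38],[0,0,0],1],[[0,0,-38],[0,0,0],1],[[0,0,-38],[0,0,0],1],[[0,0,-38],[0,0,0],1],[[0,0,-20],[0,0,0],1],[[0,0,0],[0,0,0],1],[[0,0,0],[0,0,0],1]]'
python3 - <<'E'
from h import *
import pickle
pickle.dump(optics.camera_model("wrist"),open("wC.pkl","wb")); I=optics.get_image('wrist')[:,:,::-1]; cv2.imwrite('pics/wC.png',I)
go([.408,.2697,.27],np.radians(-44.7))
E
```

```text
t: 18.05
tool_pos: [0.614, -0.1706, 0.0695]
tool_rot: [2.254, 2.187, 0.0]
contact_force: [0.6, 1.8, 0.2]
opening: 0.0356
grip_force: 46.3
t: 18.72
tool_pos: [0.6137, -0.1705, 0.0688]
tool_rot: [2.255, 2.187, 0.0]
contact_force: [0.2, -0.2, -0.3]
opening: 0.0856
grip_force: 0.0
t: 19.47
tool_pos: [0.6144, -0.1707, 0.2789]
tool_rot: [2.252, 2.184, 0.003]
contact_force: [-0.1, -1.1, -0.9]
opening: 0.0853
grip_force: 0.0
t 19.52 pos [ 613.5 -170.4  276.2] shift [ 433.7 -218.9    6. ] tilt [ 0.0005 -0.0002]
tool-y yaw -0.0305 q6 -0.36
turn z 0.7497
```

View pics/wC.png

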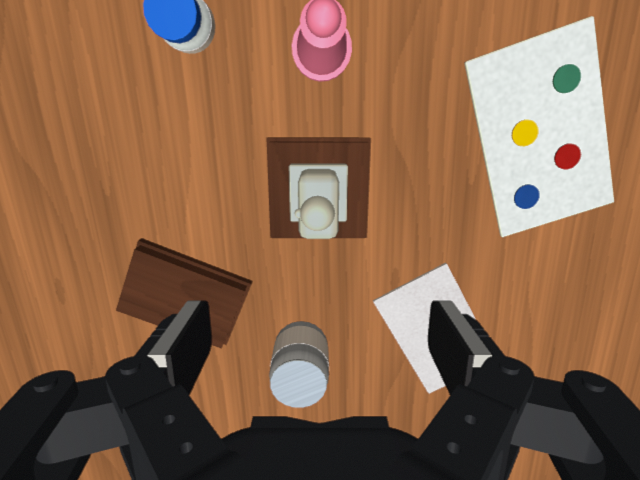

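The bust stands on the square plinth ((318,190)), looks centred and parallel; the oblong plinth at (185,295) is now empty. I'll measure both.

Run:
```python
from fit import *
C=cv2.imread("pics/wC.png"); c=pickle.load(open("wC.pkl","rb"))
print("cam",c["cam_to_world"][:3,3].round(3))
for n,s,e,z in [("pl left",(267,155),(270,225),.025),("pl right",(370,155),(367,225),.025),("pl bot",(275,238),(295,238),.025),("pl bot2",(342,238),(362,238),.025),("b left",(290,168),(290,215),.039),("b right",(348,168),(347,215),.039),("b top",(294,164),(344,164),.025),("b bot",(292,221),(300,221),.039),("b bot2",(340,221),(346,221),.039)]:
    q,an=wline(C,c,s,e,z,4); print(n,q.round(1),an.round(2))
k=dark(C); k[:,330:]=0; k[:230]=0; k=cv2.morphologyEx(k,cv2.MORPH_OPEN,np.ones((7,7)))
print("square",rect(world(comp(np.where(np.arange(640)[None]<0,0,cv2.morphologyEx(dark(C),cv2.MORPH_OPEN,np.ones((5,5)))),(281,228)),c,.025)))
for n,s,e in [("ob far-left",(141,250),(119,308)),("ob bot",(125,314),(160,327)),("ob right",(249,285),(224,343)),("ob top",(150,250),(240,285))]:
    q,an=wline(C,c,s,e,.025,4); print(n,q.round(1),an.round(2))
```

```text
cam [ 0.616 -0.096  0.423]
pl left [ 559.8 -167.9] 88.22
pl right [ 668.2 -171.3] 88.34
pl bot [ 577.1 -221.5] 178.2
pl bot2 [ 652.  -223.9] 178.2
b left [ 584.2 -169.3] 86.93
b right [ 643.4 -173. ] 89.09
b top [ 620.2 -142. ] 178.25
b bot [ 589.8 -199.4] 4.79
b bot2 [ 639.4 -200.5] 11.86
square (array([ 613.9, -168.1]), array([108.4, 107.5]), 88.2)
ob far-left [ 387.2 -268.3] 61.92
ob bot [ 402.  -321.9] 154.08
ob right [ 512.  -320.5] 64.99
ob top [ 470.3 -255.8] 151.25
```

The bust is centred within 1 mm and parallel within 0.1°. The refined oblong centre is (447.1,-296.1). Next the sheep.

```bash
python3 -m pendant '[[[20,-10,0],[0,0,0],1],[[36,-18.2,0],[0,0,0],1],[[37,-18.7,0],[0,0,0],1],[[37,-18.7,0],[0,0,0],1],[[37,-18.7,0],[0,0,0],1],[[37,-18.7,0],[0,0,0],1],[[37,-18.7,0],[0,0,0],1],[[37,-18.7,0],[0,0,0],1],[[37,-18.7,0],[0,0,0],1],[[37,-18.7,0],[0,0,0],1],[[37,-18.7,0],[0,0,0],1],[[37,-18.7,0],[0,0,0],1]]'>/dev/null; python3 -m pendant '[[[7,-3.7,6],[0,0,0],1],[[0,0,0],[0,0,0.12],1],[[0,0,0],[0,0,0.12],1],[[0,0,0],[0,0,0.12],1],[[0,0,0],[0,0,0.12],1],[[0,0,0],[0,0,0.12],1],[[0,0,0],[0,0,0.12],1],[[0,0,0],[0,0,0.03],1],[[0,0,0],[0,0,0],1],[[0,0,0],[0,0,0],1]]'
python3 - <<'E'
from h import *
import pickle
pickle.dump(optics.camera_model("wrist"),open("wD.pkl","wb")); I=optics.get_image('wrist')[:,:,::-1]; cv2.imwrite('pics/wD.png',I)
go([.408,.2697,.27],np.radians(-44.7))
E
```

```text
t: 21.35
tool_pos: [0.4075, 0.2684, 0.2679]
tool_rot: [2.899, 1.21, -0.005]
contact_force: [0.8, 0.3, 0.6]
opening: 0.0852
grip_force: 0.0
t 21.40 pos [407.7 268.5 268.3] shift [ 1.1 -0.6 -1.7] tilt [-0.0023 -0.0012]
tool-y yaw -0.7800 q6 1.21
turn z 0.0002
```

View pics/wD.png

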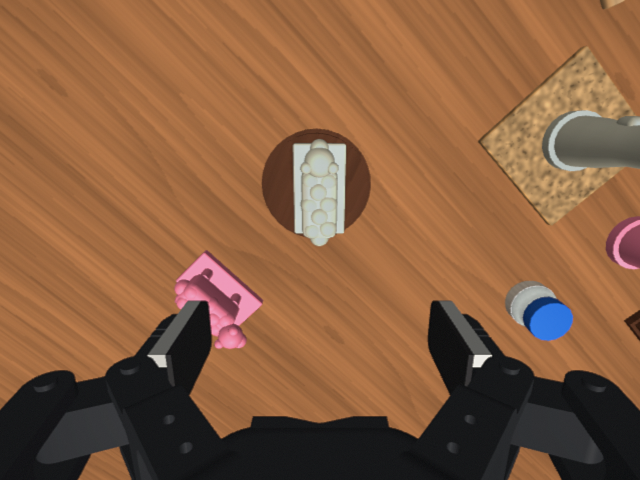

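The sheep is upright between the fingers, base at (319,188), head up in the image, and the pink sheep at (215,300) is well clear. I descend and grip.

```bash
python3 -m pendant '[[[1.1,-0.6,15],[0,0,0],1],[[0,0,30],[0,0,0],1],[[0,0,36],[0,0,0],1],[[0,0,36],[0,0,0],1],[[0,0,36],[0,0,0],1],[[0,0,28],[0,0,0],1],[[0,0,16],[0,0,0],1],[[0,0,8],[0,0,0],1],[[0,0,5],[0,0,0],1],[[0,0,0],[0,0,0],1],[[0,0,0],[0,0,0],1]]'
python3 - <<'E'
from fit import *
go([.408,.2697,.055],np.radians(-44.7))
D=cv2.imread("pics/wD.png"); d=pickle.load(open("wD.pkl","rb")); print("cam",d["cam_to_world"][:3,3])
for n,s,e,z in [("left",(294,160),(294,225),.037),("right",(346,160),(345,225),.037),("bot",(296,233),(306,233),.037),("top",(294,144),(308,144),.025)]:
    q,an=wline(D,d,s,e,z,4); print(n,q.round(1),an.round(2))
k=np.zeros(D.shape[:2],np.uint8); k[120:250,250:380]=dark(D)[120:250,250:380]; p=world(cv2.morphologyEx(k,cv2.MORPH_CLOSE,np.ones((25,25))),d,.025)
print("round",cv2.fitEllipse(p))
E
```

```text
t: 22.32
tool_pos: [0.4093, 0.2706, 0.061]
tool_rot: [-2.899, -1.21, -0.003]
contact_force: [-0.3, 0.2, -0.3]
opening: 0.0856
grip_force: 0.0
t 22.32 pos [409.3 270.6  61. ] shift [-1.6 -0.2  6. ] tilt [0.0017 0.0008]
tool-y yaw -0.7803 q6 1.21
turn z -0.0001
cam [0.46037302 0.32174295 0.41178325]
left [386.6 283.9] 45.27
right [428.4 253.3] 45.15
bot [365. 253.] 112.32
top [429.  318.2] 135.34
round ((410.3302917480469, 276.969482421875), (112.83611297607422, 113.21256256103516), 129.71974182128906)
```

```bash
python3 -m pendant '[[[-1,0,5.5],[0,0,0],1],[[0,0,0],[0,0,0],0.6],[[0,0,0],[0,0,0],0.45],[[0,0,0],[0,0,0],0.28],[[0,0,0],[0,0,0],0.28],[[0,0,0],[0,0,0],0.28],[[0,0,0],[0,0,0],0.28],[[0,0,0],[0,0,0],0.28],[[0,0,0],[0,0,0],0.28]]' 45; python3 -c "
from h import *
go([.408,.2697,.055],np.radians(-44.7))"; python3 -m pendant '[[[0,0,-3],[0,0,0],0.28],[[0,0,-8],[0,0,0],0.28],[[0,0,-16],[0,0,0],0.28],[[0,0,-25],[0,0,0],0.28],[[0,0,-32],[0,0,0],0.28],[[0,0,-36],[0,0,0],0.28],[[0,0,-36],[0,0,0],0.28],[[0,0,-25],[0,0,0],0.28],[[0,0,-12],[0,0,0],0.28],[[0,0,0],[0,0,0],0.28]]' ; python3 -c "
from h import *
go([.4471,-.2961,.24],np.radians(64.9))"
```

```text
t: 23.07
tool_pos: [0.4081, 0.2697, 0.0548]
tool_rot: [2.899, 1.209, 0.001]
contact_force: [0.6, 0.3, 2.8]
opening: 0.0313
grip_force: 46.3
t 23.07 pos [408.1 269.7  54.8] shift [-0.1 -0.1 -0.2] tilt [0.0008 0.0003]
tool-y yaw -0.7805 q6 1.21
turn z -0.0003
t: 23.9
tool_pos: [0.4089, 0.2702, 0.2509]
tool_rot: [-2.899, -1.209, -0.01]
contact_force: [-0.3, 0.2, -2.9]
opening: 0.0314
grip_force: 45.9
t 23.90 pos [408.9 270.2 250.9] shift [-375.6  425.5    9.6] tilt [0.0055 0.0026]
tool-y yaw -0.7804 q6 1.21
turn z 1.2285
```

```bash
python3 -m pendant '[[[-8,9,0],[0,0,0],0.28],[[-17,19,0],[0,0,0],0.28],[[-24,27,0],[0,0,0],0.28],[[-26,29.5,0],[0,0,0],0.28],[[-26,29.5,0],[0,0,0],0.28],[[-26,29.5,0],[0,0,0],0.28],[[-26,29.5,0],[0,0,0],0.28],[[-26,29.5,0],[0,0,0],0.28],[[-26,29.5,0],[0,0,0],0.28],[[-26,29.5,0],[0,0,0],0.28],[[-26,29.5,0],[0,0,0],0.28],[[-26,29.5,0],[0,0,0],0.28]]'>/dev/null; python3 -m pendant '[[[-26,29.5,0],[0,0,0],0.28],[[-26,29.5,0],[0,0,0],0.28],[[-24,27,0],[0,0,0],0.28],[[-18,20,0],[0,0,0],0.28],[[-10,11,0],[0,0,0],0.28],[[-5,6,0],[0,0,0],0.28],[[0,0,0],[0,0,0],0.28]]'; python3 -c "
from h import *
go([.4436,-.2945,.16],np.radians(64.9))"
```

```text
t: 25.48
tool_pos: [0.4459, -0.3214, 0.2449]
tool_rot: [-2.897, -1.206, 0.003]
contact_force: [-0.1, -0.1, -2.2]
opening: 0.0313
grip_force: 45.8
t 25.48 pos [ 445.9 -321.4  244.9] shift [ 17.5 -20.2  85. ] tilt [-0.0031  0.0029]
tool-y yaw -0.7821 q6 0.02
turn z 1.2268
```

```bash
python3 -m pendant '[[[0,0,0],[0,0,0.05],0.28],[[0,0,0],[0,0,0.11],0.28],[[0,0,0],[0,0,0.12],0.28],[[0,0,0],[0,0,0.12],0.28],[[0,0,0],[0,0,0.12],0.28],[[0,0,0],[0,0,0.12],0.28],[[0,0,0],[0,0,0.12],0.28],[[0,0,0],[0,0,0.12],0.28],[[0,0,0],[0,0,0.12],0.28],[[0,0,0],[0,0,0.12],0.28],[[0,0,0],[0,0,0.08],0.28],[[0,0,0],[0,0,0.028],0.28]]'>/dev/null; python3 -m pendant '[[[0,0,0],[0,0,0],0.28],[[0,0,0],[0,0,0],0.28]]';  python3 - <<'E'
from h import *
import pickle
pickle.dump(optics.camera_model("wrist"),open("wE.pkl","wb")); I=optics.get_image('wrist')[:,:,::-1]; cv2.imwrite('pics/wE.png',I)
go([.4436,-.2945,.16],np.radians(64.9))
E
```

```text
t: 26.65
tool_pos: [0.4469, -0.3195, 0.2467]
tool_rot: [-3.067, 0.678, 0.001]
contact_force: [-0.4, 0.1, -1.4]
opening: 0.0315
grip_force: 45.8
t 26.70 pos [ 446.9 -319.8  246.9] shift [-13.6 -21.5  86.9] tilt [-0.0005  0.0008]
tool-y yaw -2.0063 q6 1.25
turn z 0.0026
```

View pics/wE.png

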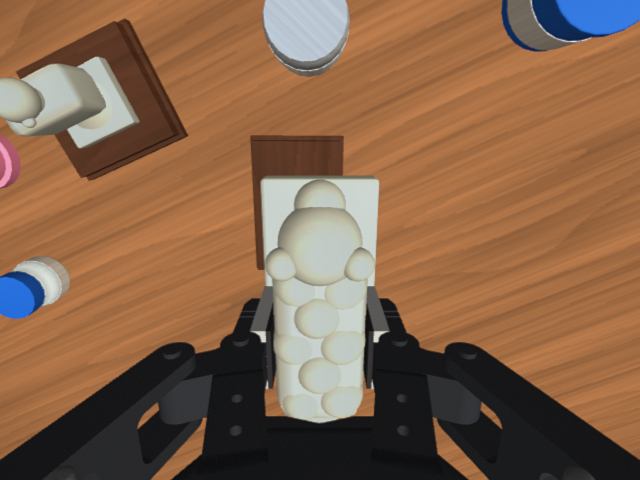

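The held sheep is level in the fingers, with the front base edge at (263-378,179). The oblong plinth is ahead of it (top edge at (297,140)) and the tin at (306,30) is out of the way. I'll check both angles.

Run:
```python
from fit import *
E=cv2.imread("pics/wE.png"); e=pickle.load(open("wE.pkl","rb")); print("cam",e["cam_to_world"][:3,3].round(3))
zb=.2469-.0298
for n,s,t,z in [("pl left",(252,145),(257,262),.025),("pl top outer",(256,136),(338,136),.008),("pl right",(343,145),(343,172),.025),("base front",(275,178),(368,180),zb+.012),("base left",(262,190),(265,280),zb+.012),("base right",(378,190),(376,280),zb+.012)]:
    q,an=wline(E,e,s,t,z,3); print(n,q.round(1),an.round(2))
```

```text
cam [ 0.515 -0.352  0.391]
pl left [ 471.2 -258.6] 154.86
pl top outer [ 510.9 -324.2] 64.17
pl right [ 470.1 -356.2] 156.16
base front [ 490.6 -345.6] 65.0
base left [ 480.6 -307.7] 155.17
base right [ 454.6 -352.6] 155.26
```

```bash
python3 -m pendant '[[[-3,-5,0],[0,0,0.004],0.28],[[-5,-8.5,0],[0,0,0],0.28],[[-4,-6,0],[0,0,0],0.28],[[-1.6,-2.2,8],[0,0,0],0.28],[[0,0,20],[0,0,0],0.28],[[0,0,30],[0,0,0],0.28],[[0,0,35],[0,0,0],0.28],[[0,0,32],[0,0,0],0.28],[[0,0,20],[0,0,0],0.28],[[0,0,12],[0,0,0],0.28],[[0,0,5],[0,0,0],0.28],[[0,0,0],[0,0,0],0.28]]'>/dev/null; python3 -m pendant '[[[0,0,0],[0,0,0],0.28],[[0,0,0],[0,0,0],0.28]]'; python3 -c "
from h import *
go([.4434,-.2941,.0548],np.radians(64.9))"
```

```text
t: 27.87
tool_pos: [0.4452, -0.2967, 0.0875]
tool_rot: [3.063, -0.688, 0.005]
contact_force: [-0.2, -0.2, -2.6]
opening: 0.0316
grip_force: 45.8
t 27.87 pos [ 445.2 -296.7   87.5] shift [-2.8 -1.6 32.7] tilt [ 0.0028 -0.0026]
tool-y yaw -2.0125 q6 1.29
turn z -0.0036
```

```bash
python3 -m pendant '[[[-1.5,-0.8,8],[0,0,0],0.28],[[-1.3,-0.8,9],[0,0,0],0.28],[[0,0,6],[0,0,0],0.28],[[0,0,4],[0,0,0],0.28],[[0,0,2],[0,0,0],0.28],[[0,0,0],[0,0,0],0.28],[[0,0,0],[0,0,0],0.28]]'; python3 -c "
from h import *
go([.4434,-.2941,.0548],np.radians(64.9))"
```

```text
t: 28.45
tool_pos: [0.4422, -0.2931, 0.0563]
tool_rot: [3.065, -0.688, 0.0]
contact_force: [-0.3, 0.0, -2.4]
opening: 0.0316
grip_force: 45.9
t 28.45 pos [ 442.2 -293.1   56.3] shift [1.5 0.4 1.5] tilt [ 0.     -0.0001]
tool-y yaw -2.0125 q6 1.29
turn z -0.0037
```

```bash
python3 -m pendant '[[[1.4,0.4,0],[0,0,-0.001],0.28],[[0,0,0.6],[0,0,0],0.28],[[0,0,0.6],[0,0,0],0.28],[[0,0,0.5],[0,0,0],0.28],[[0,0,0],[0,0,0],0.28],[[0,0,0],[0,0,0],0.28]]'; python3 -c "
from h import *
go([.4434,-.2941,.0548],np.radians(64.9))"
```

```text
t: 28.95
tool_pos: [0.4433, -0.2941, 0.0548]
tool_rot: [3.065, -0.687, 0.001]
contact_force: [0.9, 0.1, -1.8]
opening: 0.0313
grip_force: 46.0
t 28.95 pos [ 443.3 -294.1   54.8] shift [ 0.1 -0.  -0. ] tilt [ 0.0003 -0.0004]
tool-y yaw -2.0115 q6 1.29
turn z -0.0026
```

```bash
python3 -m pendant '[[[0,0,0.5],[0,0,0],0.28],[[0,0,0.4],[0,0,0],0.28],[[0,0,0],[0,0,0],0.28],[[0,0,0],[0,0,0],0.28]]'; python3 -m pendant '[[[0,0,0],[0,0,0],0.33],[[0,0,0],[0,0,0],0.39],[[0,0,0],[0,0,0],0.47],[[0,0,0],[0,0,0],0.65],[[0,0,0],[0,0,0],1],[[0,0,0],[0,0,0],1],[[0,0,0],[0,0,0],1],[[0,0,0],[0,0,0],1]]';python3 -m pendant '[[[0,0,-10],[0,0,0],1],[[0,0,-25],[0,0,0],1],[[0,0,-38],[0,0,0],1],[[0,0,-38],[0,0,0],1],[[0,0,-38],[0,0,0],1],[[0,0,-38],[0,0,0],1],[[0,0,-20],[0,0,0],1],[[0,0,0],[0,0,0],1],[[0,0,0],[0,0,0],1]]'
python3 - <<'E'
from h import *
import pickle
pickle.dump(optics.camera_model("wrist"),open("wF.pkl","wb")); I=optics.get_image('wrist')[:,:,::-1]; cv2.imwrite('pics/wF.png',I)
go([.6284,.1214,.27],np.radians(-45.3))
E
```

```text
t: 29.28
tool_pos: [0.4433, -0.2941, 0.0548]
tool_rot: [3.066, -0.687, -0.0]
contact_force: [-3.0, 1.9, 4.5]
opening: 0.0318
grip_force: 46.9
t: 29.95
tool_pos: [0.4432, -0.294, 0.0536]
tool_rot: [3.066, -0.687, -0.0]
contact_force: [0.0, -0.2, 0.0]
opening: 0.0848
grip_force: 0.0
t: 30.7
tool_pos: [0.4439, -0.2945, 0.2634]
tool_rot: [3.064, -0.686, 0.006]
contact_force: [-0.5, -0.9, -0.6]
opening: 0.0854
grip_force: 0.0
t 30.75 pos [ 443.1 -293.9  261. ] shift [  -9.6 -454.6   -9. ] tilt [ 0.0004 -0.0004]
tool-y yaw -2.0115 q6 1.29
turn z -1.2209
```

View pics/wF.png

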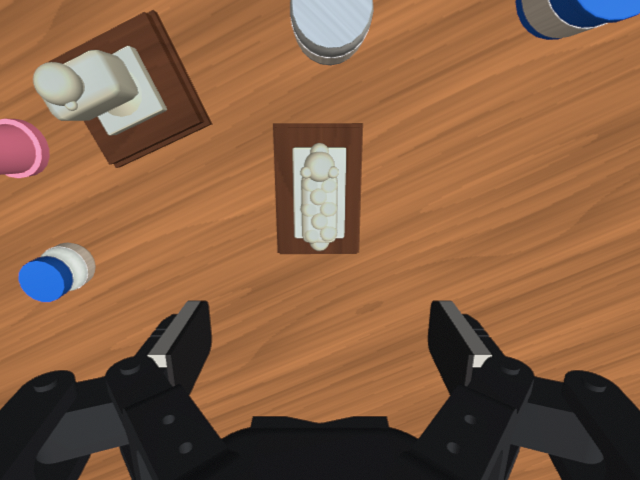

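Run:
```python
from fit import *
E=cv2.imread("pics/wF.png"); e=pickle.load(open("wF.pkl","rb")); cam=e["cam_to_world"][:3,3]
d=np.array([.9056,-.4242]);n=np.array([.4242,.9056]); print("cam d,n",cam[:2]@d*1000,cam[:2]@n*1000,cam[2])
for nm,s,t,z in [("pl left",(274,135),(278,245),.025),("pl right",(362,135),(358,245),.025),("pl top",(280,124),(355,124),.025),("pl bot",(283,253),(305,253),.025),("pl bot2",(333,253),(353,253),.025),("b left",(293,155),(295,230),.037),("b right",(346,155),(344,230),.037),("b top",(296,148),(308,148),.037),("b bot",(297,238),(303,238),.037)]:
    q,an=wline(E,e,s,t,z,4); print(nm,"d %.1f n %.1f"%(q@d,q@n),an.round(2))
E=cv2.imread("pics/wF.png"); print(E[115:152,300].astype(int).sum(1).tolist()); print(E[232:262,300].astype(int).sum(1).tolist())
```

```text
cam d,n 601.352569334775 -79.14438834934359 0.4078792224618647
pl left d 535.1 n -33.6 154.89
pl right d 521.4 n -122.1 154.87
pl top d 600.2 n -76.8 64.77
pl bot d 463.6 n -54.1 64.74
pl bot2 d 463.4 n -107.3 64.74
b left d 525.0 n -53.7 155.04
b right d 534.1 n -105.4 155.19
b top d 577.0 n -62.8 64.77
b bot d 485.6 n -59.0 64.74
[324, 328, 336, 331, 328, 329, 333, 330, 249, 203, 195, 199, 180, 195, 197, 197, 196, 199, 198, 194, 200, 198, 200, 198, 195, 195, 196, 193, 197, 194, 191, 201, 358, 617, 633, 631, 627]
[634, 632, 632, 629, 638, 620, 317, 185, 187, 190, 188, 190, 188, 191, 185, 189, 189, 189, 189, 186, 185, 198, 315, 358, 358, 355, 346, 338, 336, 338]
```

The sheep is centred within 2 mm and parallel within 0.2°, which is fine. Now I go back for the lady.

```bash
python3 -m pendant '[[[0,-21,-1],[0,0,0],1],[[-1,-39,-1],[0,0,0],1],[[-1,-39.5,-1],[0,0,0],1],[[-1,-39.5,-1],[0,0,0],1],[[-1,-39.5,-1],[0,0,0],1],[[-1,-39.5,-1],[0,0,0],1],[[-1,-39.5,-1],[0,0,0],1],[[-1,-39.5,-1],[0,0,0],1],[[-1,-39.5,-1],[0,0,0],1],[[-1,-39.5,0],[0,0,0],1],[[-1,-39.5,0],[0,0,0],1],[[0,-39,0],[0,0,0],1]]'>/dev/null; python3 -m pendant '[[[0,0,0],[0,0,-0.122],1],[[0,0,0],[0,0,-0.122],1],[[0,0,0],[0,0,-0.122],1],[[0,0,0],[0,0,-0.122],1],[[0,0,0],[0,0,-0.122],1],[[0,0,0],[0,0,-0.122],1],[[0,0,0],[0,0,-0.122],1],[[0,0,0],[0,0,-0.122],1],[[0,0,0],[0,0,-0.122],1],[[0,0,0],[0,0,-0.122],1],[[0,0,0],[0,0,0],1],[[0,0,0],[0,0,0],1]]'; python3 -c "
from h import *
go([.6284,.1214,.0885],np.radians(-45.3))"
```

```text
t: 32.75
tool_pos: [0.6271, 0.1213, 0.2674]
tool_rot: [-2.907, -1.188, 0.006]
contact_force: [-0.1, -0.4, 0.4]
opening: 0.0851
grip_force: 0.0
t 32.75 pos [627.1 121.3 267.4] shift [  1.5   1.3 178.9] tilt [-0.0037 -0.0003]
tool-y yaw -0.7946 q6 0.87
turn z -0.0040
```

```bash
python3 -m pendant '[[[0.5,0.8,20],[0,0,-0.004],1],[[0,0,30],[0,0,0],1],[[0,0,34],[0,0,0],1],[[0,0,34],[0,0,0],1],[[0,0,28],[0,0,0],1],[[0,0,16],[0,0,0],1],[[0,0,9],[0,0,0],1],[[0,0,6],[0,0,0],1],[[0,0,0],[0,0,0],1],[[0,0,0],[0,0,0],1]]' ; python3 -c "
from h import *
go([.6284,.1214,.0885],np.radians(-45.3))"; python3 -m pendant '[[[0,0,0],[0,0,0],0.6],[[0,0,0],[0,0,0],0.45],[[0,0,0],[0,0,0],0.3],[[0,0,0],[0,0,0],0.3],[[0,0,0],[0,0,0],0.3],[[0,0,0],[0,0,0],0.3],[[0,0,0],[0,0,0],0.3]]' 40;  python3 -c "
from h import *
go([.6284,.1214,.0885],np.radians(-45.3))"
```

```text
t: 33.58
tool_pos: [0.6296, 0.1212, 0.0937]
tool_rot: [2.904, 1.198, 0.002]
contact_force: [0.4, 0.0, -0.5]
opening: 0.0854
grip_force: 0.0
t 33.58 pos [629.6 121.2  93.7] shift [-0.8 -1.   5.2] tilt [0.0015 0.0002]
tool-y yaw -0.7882 q6 0.86
turn z 0.0024
t: 34.17
tool_pos: [0.6296, 0.1213, 0.0937]
tool_rot: [2.903, 1.199, 0.003]
contact_force: [0.3, 0.4, 4.3]
opening: 0.033
grip_force: 40.4
t 34.17 pos [629.6 121.3  93.7] shift [-0.8 -0.9  5.2] tilt [0.0016 0.0003]
tool-y yaw -0.7876 q6 0.86
turn z 0.0031
```

```bash
python3 -m pendant '[[[0,0,-4],[0,0,0],0.3],[[0,0,-10],[0,0,0],0.3],[[0,0,-20],[0,0,0],0.3],[[0,0,-26],[0,0,0],0.3],[[0,0,-26],[0,0,0],0.3],[[0,0,-20],[0,0,0],0.3],[[0,0,-8],[0,0,0],0.3],[[0,0,0],[0,0,0],0.3],[[0,0,0],[0,0,0],0.3]]' ; python3 -c "
from h import *
go([.4089,.2754,.20],np.radians(-45))"
```

```text
t: 34.92
tool_pos: [0.6285, 0.1211, 0.206]
tool_rot: [-2.903, -1.199, 0.001]
contact_force: [0.7, -0.6, -2.3]
opening: 0.0329
grip_force: 40.0
t 34.92 pos [628.5 121.1 206. ] shift [ -46.8 -264.3    6.2] tilt [-0.0009 -0.0001]
tool-y yaw -0.7875 q6 0.86
turn z -0.0021
```

```bash
python3 -m pendant '[[[-1.5,-8,0],[0,0,0],0.3],[[-3,-18,0],[0,0,0],0.3],[[-5,-26,0],[0,0,0],0.3],[[-5,-30,0],[0,0,0],0.3],[[-5,-30,0],[0,0,0],0.3],[[-5,-30,0],[0,0,0],0.3],[[-6,-30,0],[0,0,0],0.3],[[-6,-30,0],[0,0,0],0.3],[[-5,-28,0],[0,0,0],0.3],[[-3,-18,0],[0,0,0],0.3],[[-2,-10,0],[0,0,0],0.3],[[-1,-6,0],[0,0,0],0.3]]' >/dev/null; python3 -m pendant '[[[0,0,10],[0,0,0],0.3],[[0,0,20],[0,0,0],0.3],[[0,0,20],[0,0,0],0.3],[[0,0,12],[0,0,0],0.3],[[0,0,6],[0,0,0],0.3],[[0,0,0],[0,0,0],0.3],[[0,0,0],[0,0,0],0.3]]'
python3 - <<'E'
from h import *
import pickle
go([.4089,.2754,.1087])
pickle.dump(optics.camera_model("wrist"),open("wG.pkl","wb")); I=optics.get_image('wrist')[:,:,::-1]; cv2.imwrite('pics/wG.png',I)
E
```

```text
t: 36.5
tool_pos: [0.4094, 0.2744, 0.1387]
tool_rot: [2.904, 1.198, -0.0]
contact_force: [0.4, -0.3, -1.8]
opening: 0.0326
grip_force: 40.2
t 36.50 pos [409.4 274.4 138.7] shift [ 0.3 -1.1 30. ] tilt [-0.0002 -0.0002]
tool-y yaw -0.7882 q6 1.23
```

View pics/wG.png

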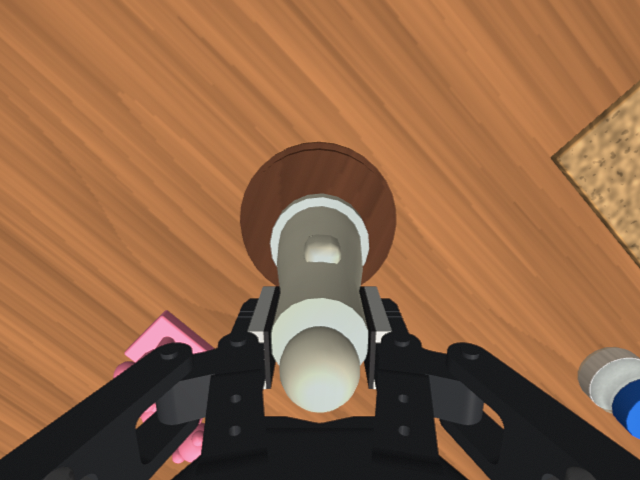

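The lady hangs upright over the round plinth (plinth spans x 241-396, her base 271-369). I lower her.

```bash
python3 -m pendant '[[[0.6,-1,8],[0,0,0],0.3],[[0.4,0,9],[0,0,0],0.3],[[0,0,6],[0,0,0],0.3],[[0,0,3],[0,0,0],0.3],[[0,0,2],[0,0,0],0.3],[[0,0,0],[0,0,0],0.3],[[0,0,0],[0,0,0],0.3]]'; python3 -m pendant '[[[0,0,0.7],[0,0,0],0.3],[[0,0,0.6],[0,0,0],0.3],[[0,0,0.5],[0,0,0],0.3],[[0,0,0],[0,0,0],0.3],[[0,0,0],[0,0,0],0.3]]'; python3 -c "
from h import *
go([.4089,.2754,.1087])"
```

```text
t: 37.13
tool_pos: [0.409, 0.2762, 0.1107]
tool_rot: [2.904, 1.199, -0.0]
contact_force: [1.5, 0.9, -1.8]
opening: 0.033
grip_force: 40.2
t: 37.55
tool_pos: [0.4091, 0.2761, 0.109]
tool_rot: [2.904, 1.199, 0.0]
contact_force: [0.6, -0.4, -1.5]
opening: 0.0332
grip_force: 40.2
t 37.55 pos [409.1 276.1 109. ] shift [-0.6  0.4  0.3] tilt [0.0001 0.0001]
tool-y yaw -0.7875 q6 1.23
```

```bash
python3 -m pendant '[[[0,0,0.6],[0,0,0],0.3],[[0,0,0.4],[0,0,0],0.3],[[0,0,0],[0,0,0],0.3],[[0,0,0],[0,0,0],0.3]]'; python3 -m pendant '[[[0,0,0.1],[0,0,0],0.36],[[0,0,0],[0,0,0],0.41],[[0,0,0],[0,0,0],0.5],[[0,0,0],[0,0,0],0.65],[[0,0,0],[0,0,0],1],[[0,0,0],[0,0,0],1],[[0,0,0],[0,0,0],1],[[0,0,0],[0,0,0],1]]'; python3 -m pendant '[[[0,0,-12],[0,0,0],1],[[0,0,-28],[0,0,0],1],[[0,0,-38],[0,0,0],1],[[0,0,-38],[0,0,0],1],[[0,0,-34],[0,0,0],1],[[0,0,-16],[0,0,0],1],[[0,0,0],[0,0,0],1],[[0,0,0],[0,0,0],1]]'
python3 - <<'E'
from fit import *
go([.4089,.2754,.3])
d=optics.camera_model("wrist"); D=np.ascontiguousarray(optics.get_image('wrist')[:,:,::-1]); cv2.imwrite('pics/wH.png',D)
S=optics.get_image("scene")[:,:,::-1]; cv2.imwrite("pics/sceneEnd.png",S)
cv2.imwrite("pics/end.png",np.hstack([cv2.resize(D[90:330,180:460],(400,343)),cv2.resize(S[150:380,190:470],(400,343))]))
k=np.zeros(D.shape[:2],np.uint8); k[110:260,240:390]=dark(D)[110:260,240:390]; p=world(cv2.morphologyEx(k,cv2.MORPH_CLOSE,np.ones((31,31))),d,.025)
print("round",cv2.fitEllipse(p),"cam",d["cam_to_world"][:3,3])
for u0,n in((0,"scene"),):
    pass
E
```

```text
t: 37.88
tool_pos: [0.4093, 0.2763, 0.1087]
tool_rot: [-2.904, -1.199, -0.001]
contact_force: [-2.5, -1.5, 4.7]
opening: 0.0333
grip_force: 40.8
t: 38.55
tool_pos: [0.409, 0.2761, 0.1077]
tool_rot: [2.904, 1.199, -0.0]
contact_force: [-0.5, 0.6, 0.0]
opening: 0.0853
grip_force: 0.0
t: 39.22
tool_pos: [0.4095, 0.2764, 0.2757]
tool_rot: [-2.904, -1.199, -0.005]
contact_force: [-0.1, 0.5, -1.3]
opening: 0.0853
grip_force: 0.0
t 39.22 pos [409.5 276.4 275.7] shift [ -1.1   0.3 -24.3] tilt [0.003  0.0015]
tool-y yaw -0.7875 q6 1.23
round ((410.23114013671875, 277.05859375), (112.57255554199219, 114.19877624511719), 133.44451904296875) cam [0.46193477 0.32890262 0.42006072]
```

View pics/end.png

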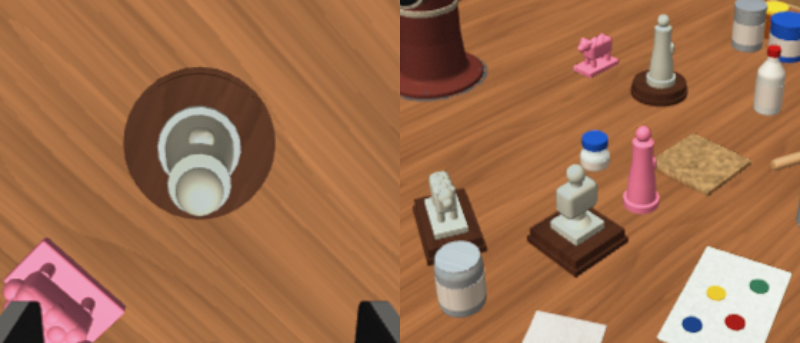

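All three figures stand upright and centred on their matching plinths, the mat is empty and the bystanders have not moved. Handing in.

```bash
python3 -c "
from station import ctrl
print(ctrl.finish_job())"
```

```text
the job is handed in; nothing more can be done
None
```

The job is handed in: the lady is on the round plinth, the bust on the square and the sheep on the oblong, all upright, the bust and sheep measured within 2 mm of centre and parallel, the lady centred by eye, and the bystanders were left alone.

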